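# Find the unlatched flap of the scrap-sorting chest and push it open

### The arm

A 6-joint arm with a two-finger parallel gripper is mounted at the origin on the work surface. World frame = base frame: x ahead of the robot, y to its left, z up, the work surface at z = 0. Lengths are in m, angles in rad, forces in N, time in s.
With the tool pointing down it reaches from about 0.35 to 0.85 m from the base axis. Payload 8.1 kg.
Tool frame: the origin (TCP) lies midway between the tips of the shut fingers; the grasp point (between the pads) lies 19 mm behind it; z points along the fingers, y is the line along which they close (so a half turn about z gives the same grasp; the last joint's range is limited). The gripper opens to 85 mm and grips with 20 to 120 N. Pads are 22 mm wide; open, the fingers measure 114 mm over their backs; the gripper's body (76 mm by 85 mm) begins 54 mm behind the grasp point. The pads swing forward as they close: fully open they stand 13 mm farther back than shut.
Start: joints at [1.213, 0.13, 1.488, -0, 1.523, -0.085], TCP at [0.162, 0.578, 0.206] pointing down, gripper open.
Joint ranges: [-2.96, 2.96], [-0.89, 2.26], [0.02, 2.5], [-1.34, 4.48], [0, 2.73], [-2.66, 2.66]. Speed limits (rad/s): [2.39, 2.39, 2.79, 3.14, 3.14, 3.14].

### API

Orientations are given as a rotation vector (axis times angle).
In Python, from cell import sensors, eyes, r gives the robot as it stands. The module is installed in compiled form; this text tells all that it offers.
- The arm moves only by the shell command python3 -m inch 'ROWS'. ROWS is JSON, a list of rows, each an object with "travel": the shift along the tool's x, y, z scaled (see below), a list of three; "yaw": the turn about the tool's z scaled (see below); "grip": the opening, from 0 (shut) to 1 (fully open). In form: [{"travel": [tx, ty, tz], "yaw": yaw, "grip": grip}, ...]. A call has exactly 10 rows; each row is the pose to reach, as a shift and turn from the pose commanded when the call began, along the tool's axes at that moment, turning the shorter way round; what a row does not reach only later rows make up. The controller multiplies each number of a shift by 20 cm and each number of a turn by pi rad. A row lasts 1/12 s, in which the tool goes at most 41.7 mm and 7.16 degrees, less where a joint would pass 70% of its speed; a pose out of reach is approached as far as the arm can. A call with a number of a shift or a turn outside -1 to 1 is refused whole. A call with a gripper value outside its range is refused whole. The fingers move at their own pace and stop on an object; the grip force is fixed at half the most. Time passes only in rows, so rows that repeat a pose let the fingers close, or fill a call up. It gives the time, the measured TCP pose, the force, the opening and the grip force at its end, in the units of the state.
- sensors.sense(): the state, without advancing time (a new reading comes with each control period).
- eyes.get_image(name): name is "scene" or "top"; returns a dict with "img" (480x640x3 uint8, blue, green, red), "mtx" (3x3 intrinsics, pixels), "distortion" ([k1, k2, p1, p2, k3] as OpenCV has them; the pictures are not rectified), "T" (4x4, takes a point from camera to world coordinates). Camera axes: x right, y up, looking along -z (the intrinsics and any distortion apply to the point x, -y, -z); pixel columns grow to the right and rows downward; lengths in m; the calibration is good to about 2 mm. A picture is of the moment at which its call begins. There is no depth.
- r.sign_off(): hands the job in; it is judged then, once.
The state is a dict: "t": time; "joint_positions": joint angles; "dq": joint speeds; "joint_efforts": joint torques, N m; "position": TCP position; "orientation": TCP orientation; "ft_force": force on the tool from outside, world axes, zero at the start; "moment": the same for the moment, N m; "opening": finger opening in m; "gripper_force": force on a finger pad.
Only numpy, scipy, OpenCV 4.12 (cv2) and the standard library are available. Lean on these libraries where they do the work, as an engineer would, in place of code of your own. Each camera call takes 0.05 s, during which the arm holds its last target. There are 200 camera calls.

### The job

Three of the four steel flaps in the top of the scrap-sorting chest are latched from below and one has been left loose. Press on the flaps with the fingertips to find the one that gives, then push its long end down into the chest until that flap stands open more steeply than 45 degrees, and leave it open so that scrap can be dropped in. Nothing is to be picked up or shifted: the mug, jar, tin and spanner stay where they are.

Things in the scene. Friction and masses are not known exactly. Their poses are not given: they have to be found in the camera images.
- chest: Grey steel chest fixed on the bench, 270 x 440 mm, 120 mm high. Origin: bench level, under the middle of the line of flap pivots; x to the back (away from the robot), y along the row of flaps, z up. Its flat top (x -125 to +145 mm) holds four identical steel flaps flush side by side, centred at y = +150, +50, -50, -150 mm; behind them is a shelf. Beneath the flaps it is empty for 110 mm.
- place_1 (a point): Centre of the flat round press mark (34 mm across) on the shut flap at chest y = +150 mm, on its top face, 120 mm above the bench; axes as the chest. Fixed to the chest, not to the flap. Each flap is 120 mm long (chest x -90 to +30 mm), 86 mm wide, 4 mm thick, in an opening 126 x 90 mm. Its pivot runs along y at chest x = 0, at the height of its top face, 60 mm behind the mark.
- place_2 (a point): The same point for the second flap (chest y = +50 mm). A flap's long end, 90 mm with the press mark, points to the robot; its short tail, 30 mm with two screw heads, lies behind the pivot. Three flaps are locked rigidly; the loose one is in a different place each time and looks just the same.
- place_3 (a point): The same for the third flap (chest y = -50 mm).
- place_4 (a point): The same for the fourth flap (chest y = -150 mm).
- loose_flap (a joint): Angle of the loose flap, whichever place it is in: 0 shut and flush, growing as its long end goes down into the chest and its tail rises, to a stop at 1.22 rad (70 degrees); the other way it gives only 0.05 rad. It is balanced on a stiff friction pivot (0.15 N m, so about 2.5 N at the press mark) and stays at any angle where it is left.
- mug_mid (a point): Bystander: white mug, 80 mm across and 90 mm high, standing on the bench beside the +y end of the chest; point on its axis half-way up.
- jar_mid (a point): Bystander: glass jar with a steel cap, 60 mm across, 75 mm high, standing on the shelf of the chest behind the flaps, nearer its +y end; point half-way up.
- can_mid (a point): Bystander: low tin with a paper label, 66 mm across, 60 mm high, standing on the shelf of the chest behind the flaps, nearer its -y end; point half-way up.
- spanner: Bystander: steel spanner lying on the bench beside the -y end of the chest, about along the chest's x; origin on its underside, near its middle.

How it is judged:
By the outcome, as a careful person would: the job done as asked, in the order asked, and still so for the second after the job is handed in, with the robot touching nothing.
It also fails if it takes over 45 s, if anything falls off the work surface, if the arm or the gripper's body presses on something with over 40 N, if the wrist force passes 120 N, or if a joint passes its speed limit or range.

## Working session

There is one attempt and no reset: what is moved stays moved. The work goes in short steps, Python scripts to look and compute and a shell command to move; the robot and the scene stay as the last step left them, time stands still between calls to the robot, and variables do not carry over. Pictures are saved under pics/ and viewed, at most 10 in all, crops included, and the job is handed in when it is done.

```bash
mkdir -p pics
python3 - <<'E'
from cell import sensors, eyes, r
import cv2, numpy as np
for n in("scene","top"):
    d=eyes.get_image(n); cv2.imwrite(f"pics/{n}0.png",d["img"]); print(n,d["mtx"],d["distortion"],np.round(d["T"],4))
s=sensors.sense(); print(s)
E
```

```text
scene [[445.28656213   0.         318.79585086]
 [  0.         445.28656213 243.13553694]
 [  0.           0.           1.        ]] [-0.05599899  0.          0.          0.          0.        ] [[ 0.7875 -0.3278  0.5219  1.1346]
 [ 0.6163  0.4307 -0.6593 -0.6395]
 [-0.0087  0.8408  0.5412  0.6839]
 [ 0.      0.      0.      1.    ]]
top [[592.21761518   0.         320.07958155]
 [  0.         592.21761518 230.89270838]
 [  0.           0.           1.        ]] [0.05679687 0.         0.         0.         0.        ] [[ 8.1000e-03  9.9760e-01 -6.8200e-02  4.6820e-01]
 [-1.0000e+00  8.1000e-03  2.0000e-04  6.2700e-02]
 [ 8.0000e-04  6.8200e-02  9.9770e-01  1.5171e+00]
 [ 0.0000e+00  0.0000e+00  0.0000e+00  1.0000e+00]]
{'t': 0.1, 'joint_positions': array([ 1.21258833e+00,  1.31045727e-01,  1.48915774e+00,  1.04407937e-05,
        1.52297923e+00, -8.54230960e-02]), 'dq': array([ 0.00049058, -0.00159272, -0.00379883,  0.00036579, -0.00047951,
        0.0022925 ]), 'joint_efforts': array([ 1.04835235e-03, -5.70960402e+01, -5.01936114e+01, -2.36993919e-04,
        8.34628270e-03, -3.56117653e-05]), 'position': array([0.16145494, 0.57733289, 0.20528013]), 'orientation': array([-4.27113945e-01, -3.11205887e+00,  2.43256308e-03]), 'ft_force': array([-0.40315677, -0.171334  ,  0.35216708]), 'moment': array([-0.04567059,  0.00137465,  0.0184617 ]), 'gripper_force': 0.0, 'opening': 0.08572287956257152}
```

View pics/scene0.png

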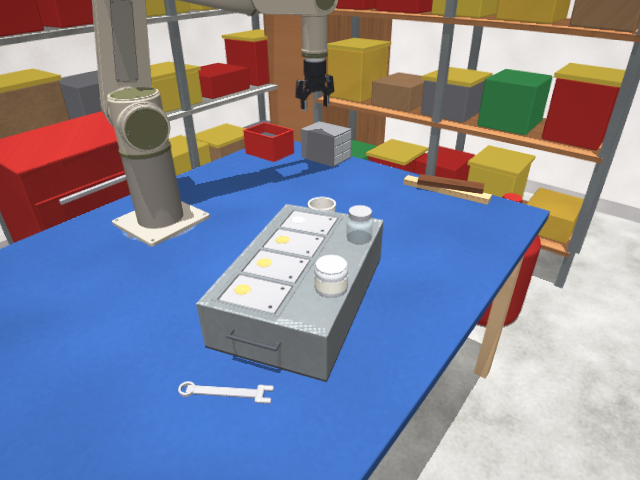

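View pics/top0.png

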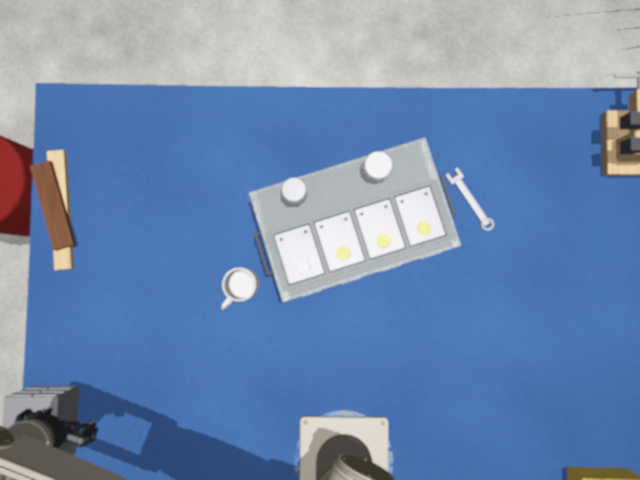

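```bash
cat > h.py <<'E'
import cv2, numpy as np
from scipy.spatial.transform import Rotation as R
from cell import sensors, eyes, r
def ray(d,px,z):
    u=cv2.undistortPoints(np.float64(px).reshape(-1,1,2),d["mtx"],np.array(d["distortion"]))[:,0]
    T=np.array(d["T"]); v=np.c_[u[:,0],-u[:,1],-np.ones(len(u))]@T[:3,:3].T
    return T[:3,3]+v*((z-T[2,3])/v[:,2])[:,None]
def to_tool(target):
    s=sensors.sense(); M=R.from_rotvec(s["orientation"]).as_matrix()
    return M.T@(np.array(target)-s["position"])
E
python3 - <<'E'
from h import *
for n in("top","scene"):
    d=eyes.get_image(n); hsv=cv2.cvtColor(d["img"],cv2.COLOR_BGR2HSV)
    m=cv2.inRange(hsv,(20,60,180),(35,255,255))
    x0,y0,x1,y1=(240,130,470,310) if n=="top" else (200,200,390,380)
    k=np.zeros_like(m);k[y0:y1,x0:x1]=m[y0:y1,x0:x1]
    c=[q for q in cv2.connectedComponentsWithStats(k)[3][1:]]; a=cv2.connectedComponentsWithStats(k)[2][1:,4]
    c=np.array([q for q,s in zip(c,a) if s>40]); print(n,c.round(1)); P=ray(d,c,.12); print(P.round(4))
    if n=="top":
        print("corners",ray(d,[(250,192),(425,139),(459,245),(283,300)],.12).round(3))
        print("cans",ray(d,[(293,190),(377,166)],.19).round(3),"mug",ray(d,[(240,284)],.09))
s=sensors.sense();print(R.from_rotvec(s["orientation"]).as_matrix().round(3))
E
```

```text
top [[423.6 227.5]
 [383.4 240.5]
 [343.  253.1]]
[[ 0.5737 -0.182   0.12  ]
 [ 0.5423 -0.0872  0.12  ]
 [ 0.5118  0.0078  0.12  ]]
corners [[ 0.655  0.229  0.12 ]
 [ 0.785 -0.186  0.12 ]
 [ 0.533 -0.265  0.12 ]
 [ 0.401  0.148  0.12 ]]
cans [[ 0.651  0.124  0.19 ]
 [ 0.707 -0.065  0.19 ]] mug [[0.43663149 0.25327495 0.09      ]]
scene [[282.2 239.2]
 [263.6 262.2]
 [242.  289.2]]
[[ 0.5108  0.0084  0.12  ]
 [ 0.5418 -0.0871  0.12  ]
 [ 0.5731 -0.1824  0.12  ]]
[[-0.963  0.269 -0.   ]
 [ 0.269  0.963 -0.001]
 [ 0.    -0.001 -1.   ]]
```

The two views agree to within 1 mm. The marks are p2 (0.511, 0.008), p3 (0.542, -0.087) and p4 (0.573, -0.182). Extrapolating gives p1 at about (0.481, 0.103). The chest is yawed 18°. I'll move towards p1 with the fingers shut.

```bash
python3 -m inch '[{"travel":[-0.16,-0.14,0],"yaw":-0.03,"grip":0},{"travel":[-0.32,-0.27,0],"yaw":-0.06,"grip":0},{"travel":[-0.48,-0.41,0],"yaw":-0.09,"grip":0},{"travel":[-0.64,-0.54,0],"yaw":-0.12,"grip":0},{"travel":[-0.8,-0.68,0],"yaw":-0.15,"grip":0},{"travel":[-0.94,-0.8,0],"yaw":-0.187,"grip":0},{"travel":[-1,-0.85,0],"yaw":-0.187,"grip":0},{"travel":[-1,-0.85,0],"yaw":-0.187,"grip":0},{"travel":[-1,-0.85,0],"yaw":-0.187,"grip":0},{"travel":[-1,-0.85,0],"yaw":-0.187,"grip":0}]'
python3 -c "
from h import *
print(to_tool([.4808,.1027,.15])/.2, R.from_rotvec(sensors.sense()['orientation']).as_matrix().round(3))"
```

```text
t: 1.03
position: [0.3082, 0.3607, 0.2062]
orientation: [0.491, -3.103, -0.001]
ft_force: [0.3, 0.4, 0.0]
opening: 0.0004
gripper_force: 0.0
[-0.42300286 -1.4934646   0.28017644] [[-0.951 -0.309 -0.   ]
 [-0.309  0.951  0.   ]
 [ 0.     0.001 -1.   ]]
```

```bash
python3 -m inch '[{"travel":[-0.08,-0.18,0],"yaw":0,"grip":0},{"travel":[-0.16,-0.36,0],"yaw":0,"grip":0},{"travel":[-0.24,-0.54,0],"yaw":0,"grip":0},{"travel":[-0.32,-0.72,0],"yaw":0,"grip":0},{"travel":[-0.4,-0.9,0],"yaw":0,"grip":0},{"travel":[-0.42,-1,0],"yaw":0,"grip":0},{"travel":[-0.42,-1,0],"yaw":0,"grip":0},{"travel":[-0.42,-1,0],"yaw":0,"grip":0},{"travel":[-0.42,-1,0],"yaw":0,"grip":0},{"travel":[-0.42,-1,0],"yaw":0,"grip":0}]'
python3 -m inch '[{"travel":[0,-0.18,0.05],"yaw":0,"grip":0},{"travel":[0,-0.36,0.15],"yaw":0,"grip":0},{"travel":[0,-0.493,0.25],"yaw":0,"grip":0},{"travel":[0,-0.493,0.3],"yaw":0,"grip":0},{"travel":[0,-0.493,0.33],"yaw":0,"grip":0},{"travel":[0,-0.493,0.36],"yaw":0,"grip":0},{"travel":[0,-0.493,0.38],"yaw":0,"grip":0},{"travel":[0,-0.493,0.39],"yaw":0,"grip":0},{"travel":[0,-0.493,0.39],"yaw":0,"grip":0},{"travel":[0,-0.493,0.39],"yaw":0,"grip":0}]'
python3 -c "
from h import *
print(to_tool([.4808,.1027,.12])/.2)"
```

```text
t: 1.87
position: [0.4495, 0.1976, 0.2061]
orientation: [0.495, -3.102, -0.001]
ft_force: [-0.8, 0.4, 0.1]
opening: -0.0
gripper_force: 0.0
t: 2.7
position: [0.481, 0.103, 0.1288]
orientation: [-0.494, 3.102, 0.0]
ft_force: [0.5, -0.1, -0.3]
opening: -0.0001
gripper_force: 0.0
[ 0.00137832 -0.00132218  0.04407825]
```

```bash
python3 -m inch '[{"travel":[0,0,0.02],"yaw":0,"grip":0},{"travel":[0,0,0.03],"yaw":0,"grip":0},{"travel":[0,0,0.035],"yaw":0,"grip":0},{"travel":[0,0,0.04],"yaw":0,"grip":0},{"travel":[0,0,0.042],"yaw":0,"grip":0},{"travel":[0,0,0.044],"yaw":0,"grip":0},{"travel":[0,0,0.046],"yaw":0,"grip":0},{"travel":[0,0,0.048],"yaw":0,"grip":0},{"travel":[0,0,0.05],"yaw":0,"grip":0},{"travel":[0,0,0.05],"yaw":0,"grip":0}]'
```

```text
t: 3.53
position: [0.4807, 0.1023, 0.1181]
orientation: [0.492, -3.103, 0.0]
ft_force: [-0.2, 0.0, -0.2]
opening: -0.0001
gripper_force: 0.0
```

```bash
python3 -m inch '[{"travel":[0,0,0.002],"yaw":0,"grip":0},{"travel":[0,0,0.004],"yaw":0,"grip":0},{"travel":[0,0,0.006],"yaw":0,"grip":0},{"travel":[0,0,0.008],"yaw":0,"grip":0},{"travel":[0,0,0.01],"yaw":0,"grip":0},{"travel":[0,0,0.012],"yaw":0,"grip":0},{"travel":[0,0,0.014],"yaw":0,"grip":0},{"travel":[0,0,0.015],"yaw":0,"grip":0},{"travel":[0,0,0.015],"yaw":0,"grip":0},{"travel":[0,0,0.015],"yaw":0,"grip":0}]'
```

```text
t: 4.37
position: [0.4807, 0.1023, 0.1152]
orientation: [0.492, -3.103, -0.0]
ft_force: [0.4, 0.1, -0.3]
opening: -0.0002
gripper_force: 0.0
```

```bash
python3 -m inch '[{"travel":[0,0,0.002],"yaw":0,"grip":0},{"travel":[0,0,0.004],"yaw":0,"grip":0},{"travel":[0,0,0.006],"yaw":0,"grip":0},{"travel":[0,0,0.008],"yaw":0,"grip":0},{"travel":[0,0,0.01],"yaw":0,"grip":0},{"travel":[0,0,0.012],"yaw":0,"grip":0},{"travel":[0,0,0.014],"yaw":0,"grip":0},{"travel":[0,0,0.015],"yaw":0,"grip":0},{"travel":[0,0,0.015],"yaw":0,"grip":0},{"travel":[0,0,0.015],"yaw":0,"grip":0}]'
python3 -c "
from h import *
d=eyes.get_image('scene');cv2.imwrite('pics/s1.png',cv2.resize(d['img'][120:340,180:420],None,fx=2.5,fy=2.5))"
```

```text
t: 5.2
position: [0.4807, 0.1023, 0.1122]
orientation: [0.492, -3.103, 0.0]
ft_force: [0.4, 0.2, -0.5]
opening: -0.0002
gripper_force: 0.0
```

View pics/s1.png

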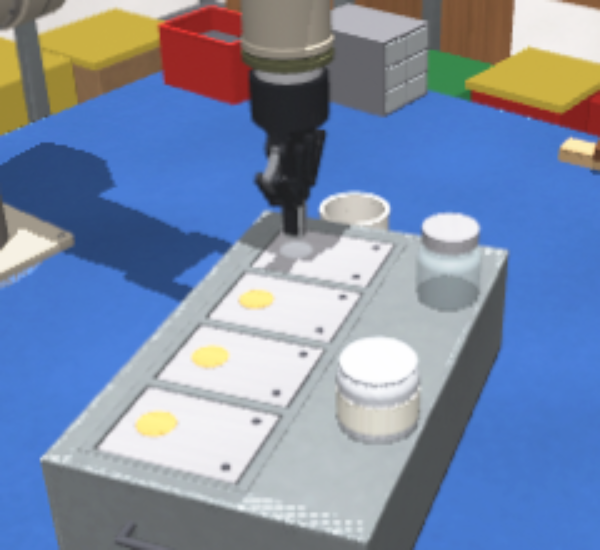

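```bash
python3 -c "
from h import *
d=eyes.get_image('scene');T=np.array(d['T'])
def proj(P):
    c=T[:3,:3].T@(np.array(P)-T[:3,3]); q=np.array([c[0],-c[1],-c[2]])
    return cv2.projectPoints(q.reshape(1,1,3),np.zeros(3),np.zeros(3),d['mtx'],np.array(d['distortion']))[0].ravel()
p=sensors.sense()['position']
print('tcp',proj(p),'p1',proj([.4808,.1027,.12]),'p1 from px',ray(d,[(298.8,218.8)],.12), 'tip px->',ray(d,[(297,213)],.12))
cv2.imwrite('pics/s2.png',cv2.resize(d['img'][180:260,250:370],None,fx=6,fy=6,interpolation=2))"
```

```text
tcp [298.17947548 222.39609033] p1 [298.19870176 219.69499938] p1 from px [[0.47904275 0.10715345 0.12      ]] tip px-> [[0.45544866 0.12775772 0.12      ]]
```

View pics/s2.png

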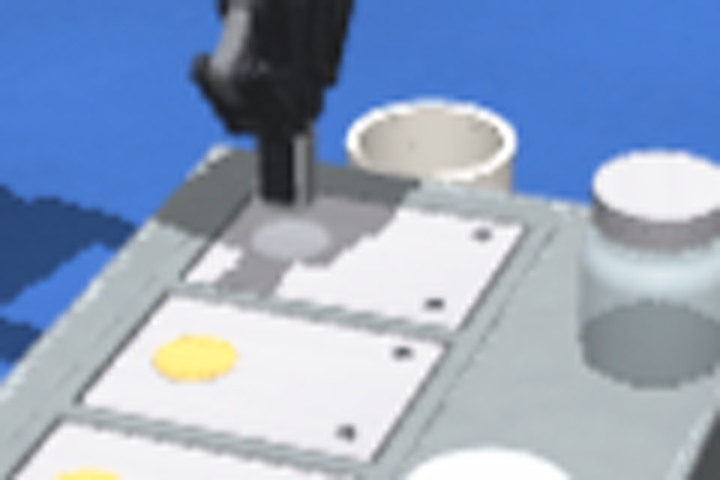

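```bash
python3 -c "
from h import *
d=eyes.get_image('top')
cv2.imwrite('pics/t2.png',cv2.resize(d['img'][180:320,220:400],None,fx=4,fy=4,interpolation=2))"
```

```text
(no output)
```

View pics/t2.png

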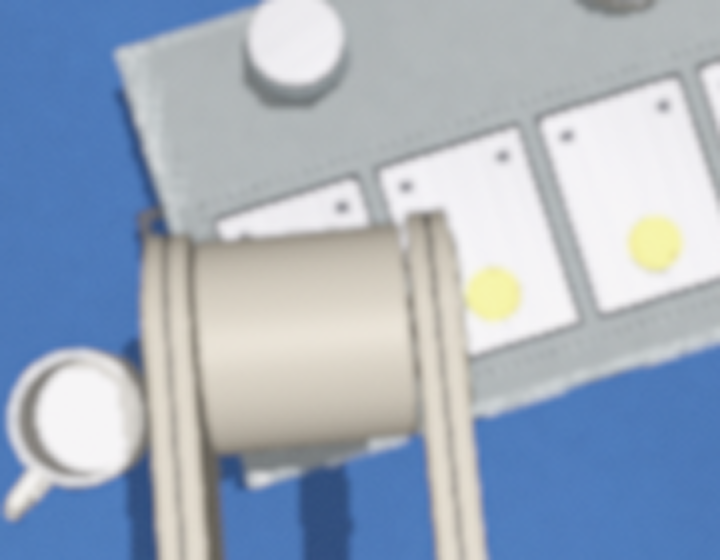

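The wrist is over mark 1, but the fingertips (crop ≈ (287,205)) still show above the mark (290,240), and the force is zero. They haven't touched yet, so I'll keep going down in small steps.

```bash
python3 -m inch '[{"travel":[0,0,0.005],"yaw":0,"grip":0},{"travel":[0,0,0.01],"yaw":0,"grip":0},{"travel":[0,0,0.015],"yaw":0,"grip":0},{"travel":[0,0,0.02],"yaw":0,"grip":0},{"travel":[0,0,0.022],"yaw":0,"grip":0},{"travel":[0,0,0.024],"yaw":0,"grip":0},{"travel":[0,0,0.025],"yaw":0,"grip":0},{"travel":[0,0,0.025],"yaw":0,"grip":0},{"travel":[0,0,0.025],"yaw":0,"grip":0},{"travel":[0,0,0.025],"yaw":0,"grip":0}]'
python3 -c "
from h import *
print(sensors.sense())
d=eyes.get_image('scene');cv2.imwrite('pics/s3.png',cv2.resize(d['img'][180:260,250:370],None,fx=6,fy=6,interpolation=2))"
```

```text
t: 6.18
position: [0.4808, 0.1023, 0.1072]
orientation: [-0.492, 3.103, 0.0]
ft_force: [-0.4, -0.3, 0.8]
opening: -0.0003
gripper_force: 0.0
{'t': 6.1833, 'joint_positions': array([ 1.05280479e-01, -9.53792856e-02,  1.90048148e+00,  1.17506929e-05,
        1.33644007e+00, -1.78020207e+00]), 'dq': array([ 0.00025487, -0.0001483 , -0.00091064, -0.0005169 ,  0.00037418,
        0.00196659]), 'joint_efforts': array([-6.67220665e-04, -4.26980639e+01, -4.77018070e+01, -2.88400825e-04,
        1.08140684e-03, -1.10575689e-05]), 'position': array([0.48075816, 0.10229183, 0.10722385]), 'orientation': array([-4.92258689e-01,  3.10273522e+00,  1.38099520e-05]), 'ft_force': array([-0.37806983, -0.28413768,  0.76443879]), 'moment': array([ 4.94271449e-02,  4.84990525e-05, -2.30078615e-02]), 'gripper_force': 0.0, 'opening': -0.00027535055704859676}
```

View pics/s3.png

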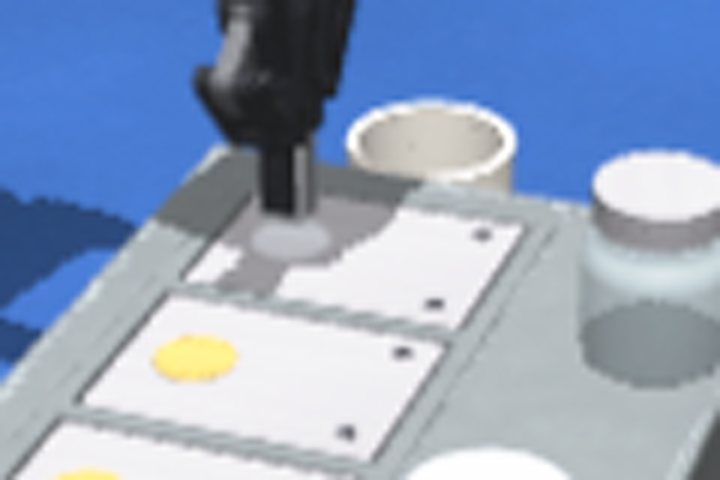

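Lowering 5 mm moved the tip about 12 crop pixels, to (285,217). The mark is at 240, so about 10 mm remain. The reported TCP is about 23 mm lower than the real fingertips, so I'll rely on contact.

```bash
python3 -m inch '[{"travel":[0,0,0.01],"yaw":0,"grip":0},{"travel":[0,0,0.02],"yaw":0,"grip":0},{"travel":[0,0,0.025],"yaw":0,"grip":0},{"travel":[0,0,0.03],"yaw":0,"grip":0},{"travel":[0,0,0.033],"yaw":0,"grip":0},{"travel":[0,0,0.036],"yaw":0,"grip":0},{"travel":[0,0,0.038],"yaw":0,"grip":0},{"travel":[0,0,0.04],"yaw":0,"grip":0},{"travel":[0,0,0.04],"yaw":0,"grip":0},{"travel":[0,0,0.04],"yaw":0,"grip":0}]'
```

```text
t: 7.07
position: [0.4808, 0.1023, 0.0992]
orientation: [-0.492, 3.103, -0.0]
ft_force: [-0.8, -0.6, 0.4]
opening: -0.0001
gripper_force: 0.0
```

```bash
python3 -m inch '[{"travel":[0,0,0.002],"yaw":0,"grip":0},{"travel":[0,0,0.004],"yaw":0,"grip":0},{"travel":[0,0,0.006],"yaw":0,"grip":0},{"travel":[0,0,0.008],"yaw":0,"grip":0},{"travel":[0,0,0.01],"yaw":0,"grip":0},{"travel":[0,0,0.012],"yaw":0,"grip":0},{"travel":[0,0,0.014],"yaw":0,"grip":0},{"travel":[0,0,0.015],"yaw":0,"grip":0},{"travel":[0,0,0.015],"yaw":0,"grip":0},{"travel":[0,0,0.015],"yaw":0,"grip":0}]'
```

```text
t: 7.9
position: [0.4807, 0.1023, 0.0962]
orientation: [0.492, -3.103, -0.0]
ft_force: [0.4, -0.0, -0.2]
opening: -0.0002
gripper_force: 0.0
```

```bash
python3 -m inch '[{"travel":[0,0,0.002],"yaw":0,"grip":0},{"travel":[0,0,0.004],"yaw":0,"grip":0},{"travel":[0,0,0.006],"yaw":0,"grip":0},{"travel":[0,0,0.008],"yaw":0,"grip":0},{"travel":[0,0,0.01],"yaw":0,"grip":0},{"travel":[0,0,0.012],"yaw":0,"grip":0},{"travel":[0,0,0.014],"yaw":0,"grip":0},{"travel":[0,0,0.015],"yaw":0,"grip":0},{"travel":[0,0,0.015],"yaw":0,"grip":0},{"travel":[0,0,0.015],"yaw":0,"grip":0}]'
python3 -c "
from h import *
d=eyes.get_image('scene');cv2.imwrite('pics/s4.png',cv2.resize(d['img'][180:260,250:370],None,fx=6,fy=6,interpolation=2))"
```

```text
t: 8.73
position: [0.4808, 0.1023, 0.0932]
orientation: [-0.492, 3.103, -0.0]
ft_force: [-0.4, -0.0, 1.0]
opening: -0.0002
gripper_force: 0.3
```

View pics/s4.png

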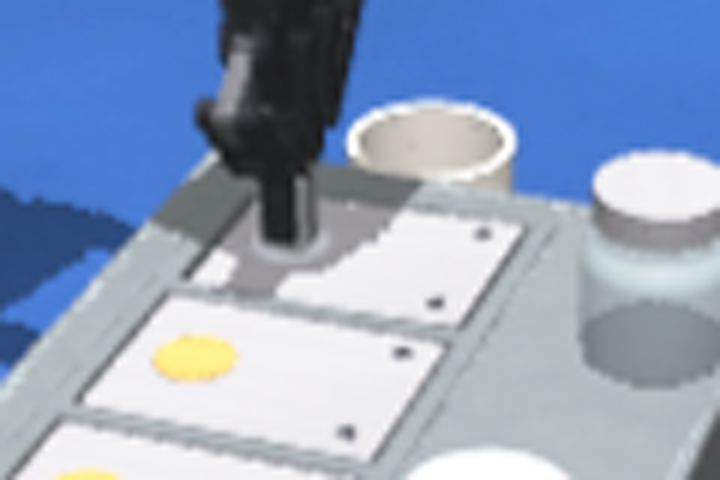

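The tip (280,248) is now on the mark, and the first trace of force shows at z = 0.093. I'll press a little further.

```bash
python3 -m inch '[{"travel":[0,0,0.002],"yaw":0,"grip":0},{"travel":[0,0,0.004],"yaw":0,"grip":0},{"travel":[0,0,0.006],"yaw":0,"grip":0},{"travel":[0,0,0.008],"yaw":0,"grip":0},{"travel":[0,0,0.01],"yaw":0,"grip":0},{"travel":[0,0,0.01],"yaw":0,"grip":0},{"travel":[0,0,0.01],"yaw":0,"grip":0},{"travel":[0,0,0.01],"yaw":0,"grip":0},{"travel":[0,0,0.01],"yaw":0,"grip":0},{"travel":[0,0,0.01],"yaw":0,"grip":0}]'
```

```text
t: 9.62
position: [0.4807, 0.1023, 0.0912]
orientation: [0.492, -3.103, 0.0]
ft_force: [-0.1, -0.5, 0.2]
opening: -0.0001
gripper_force: 0.3
```

```bash
python3 -m inch '[{"travel":[0,0,0.002],"yaw":0,"grip":0},{"travel":[0,0,0.004],"yaw":0,"grip":0},{"travel":[0,0,0.006],"yaw":0,"grip":0},{"travel":[0,0,0.008],"yaw":0,"grip":0},{"travel":[0,0,0.01],"yaw":0,"grip":0},{"travel":[0,0,0.012],"yaw":0,"grip":0},{"travel":[0,0,0.014],"yaw":0,"grip":0},{"travel":[0,0,0.015],"yaw":0,"grip":0},{"travel":[0,0,0.015],"yaw":0,"grip":0},{"travel":[0,0,0.015],"yaw":0,"grip":0}]'
```

```text
t: 10.45
position: [0.4807, 0.1022, 0.0881]
orientation: [0.492, -3.103, 0.0]
ft_force: [0.3, -0.1, 1.2]
opening: -0.0001
gripper_force: 0.4
```

```bash
python3 -m inch '[{"travel":[0,0,0.002],"yaw":0,"grip":0},{"travel":[0,0,0.004],"yaw":0,"grip":0},{"travel":[0,0,0.006],"yaw":0,"grip":0},{"travel":[0,0,0.008],"yaw":0,"grip":0},{"travel":[0,0,0.01],"yaw":0,"grip":0},{"travel":[0,0,0.012],"yaw":0,"grip":0},{"travel":[0,0,0.014],"yaw":0,"grip":0},{"travel":[0,0,0.015],"yaw":0,"grip":0},{"travel":[0,0,0.015],"yaw":0,"grip":0},{"travel":[0,0,0.015],"yaw":0,"grip":0}]'
python3 -c "
from h import *
d=eyes.get_image('scene');cv2.imwrite('pics/s5.png',cv2.resize(d['img'][180:260,250:370],None,fx=6,fy=6,interpolation=2))"
```

```text
t: 11.28
position: [0.4806, 0.1022, 0.0851]
orientation: [0.492, -3.102, 0.0]
ft_force: [0.6, -0.6, 0.1]
opening: 0.0003
gripper_force: 0.4
```

View pics/s5.png

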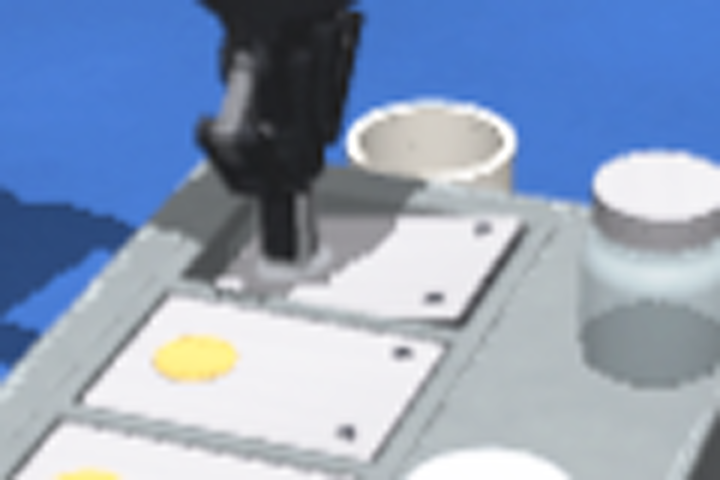

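Flap 1 is the loose one: its long end has dropped about 8° and the tail is lifting. I'll push it deeper, sliding towards the pivot.

```bash
python3 -m inch '[{"travel":[0,0,0.02],"yaw":0,"grip":0},{"travel":[0,0,0.04],"yaw":0,"grip":0},{"travel":[0,0,0.06],"yaw":0,"grip":0},{"travel":[0,0,0.08],"yaw":0,"grip":0},{"travel":[-0.01,0,0.1],"yaw":0,"grip":0},{"travel":[-0.02,0,0.12],"yaw":0,"grip":0},{"travel":[-0.03,0,0.135],"yaw":0,"grip":0},{"travel":[-0.04,0,0.15],"yaw":0,"grip":0},{"travel":[-0.04,0,0.15],"yaw":0,"grip":0},{"travel":[-0.04,0,0.15],"yaw":0,"grip":0}]'
```

```text
t: 12.17
position: [0.488, 0.1048, 0.0547]
orientation: [0.492, -3.102, -0.0]
ft_force: [-0.1, -0.5, 0.2]
opening: -0.0001
gripper_force: 0.0
```

```bash
python3 -m inch '[{"travel":[0,0,0.015],"yaw":0,"grip":0},{"travel":[0,0,0.033],"yaw":0,"grip":0},{"travel":[-0.01,0,0.033],"yaw":0,"grip":0},{"travel":[-0.02,0,0.033],"yaw":0,"grip":0},{"travel":[-0.03,0,0.033],"yaw":0,"grip":0},{"travel":[-0.04,0,0.033],"yaw":0,"grip":0},{"travel":[-0.05,0,0.033],"yaw":0,"grip":0},{"travel":[-0.06,0,0.033],"yaw":0,"grip":0},{"travel":[-0.06,0,0.033],"yaw":0,"grip":0},{"travel":[-0.06,0,0.033],"yaw":0,"grip":0}]'
python3 -c "
from h import *
d=eyes.get_image('scene');cv2.imwrite('pics/s6.png',cv2.resize(d['img'][180:260,250:370],None,fx=6,fy=6,interpolation=2))"
```

```text
t: 13.0
position: [0.5001, 0.1086, 0.0487]
orientation: [-0.492, 3.102, 0.0]
ft_force: [-0.2, 0.3, 0.2]
opening: 0.0004
gripper_force: 0.2
```

View pics/s6.png

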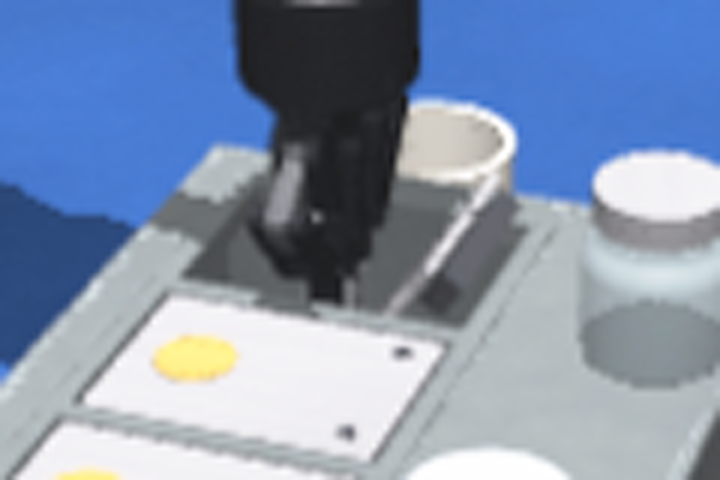

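The flap now stands steeply open. The tail's edge runs from (392,308) to (500,178) in the crop, and I'll compute its angle from those points.

```bash
python3 -c "
from h import *
d=eyes.get_image('scene')
ex=np.array([.951,.310]);ey=np.array([-.310,.951]);o=np.array([.4808,.1027])+.06*ex
for px,y in(((250+392/6,180+308/6),-.043),((250+500/6,180+178/6),.043)):
    a=ray(d,[px],.12)[0];b=ray(d,[px],.16)[0]
    f=lambda p:(p[:2]-o)@ey
    t=(y-f(a))/(f(b)-f(a));p=a+t*(b-a);x=(p[:2]-o)@ex;z=p[2]-.12
    print(x,z,np.degrees(np.arctan2(z,x)),np.hypot(x,z))
"
```

```text
0.0026115942908291217 0.00239567776341551 42.53090173531664 0.003543966236579407
0.019908123138122156 0.021161370580736777 46.74785484275223 0.02905403537785942
```

```bash
python3 -m inch '[{"travel":[-0.005,0,0.005],"yaw":0,"grip":0},{"travel":[-0.01,0,0.01],"yaw":0,"grip":0},{"travel":[-0.015,0,0.015],"yaw":0,"grip":0},{"travel":[-0.02,0,0.02],"yaw":0,"grip":0},{"travel":[-0.025,0,0.02],"yaw":0,"grip":0},{"travel":[-0.03,0,0.02],"yaw":0,"grip":0},{"travel":[-0.035,0,0.02],"yaw":0,"grip":0},{"travel":[-0.04,0,0.02],"yaw":0,"grip":0},{"travel":[-0.045,0,0.02],"yaw":0,"grip":0},{"travel":[-0.045,0,0.02],"yaw":0,"grip":0}]'
```

```text
t: 13.93
position: [0.5081, 0.1113, 0.0443]
orientation: [0.492, -3.102, -0.0]
ft_force: [-2.5, -0.1, -0.5]
opening: 0.0001
gripper_force: 1.1
```

```bash
python3 -m inch '[{"travel":[0.04,0,0],"yaw":0,"grip":0},{"travel":[0.08,0,0],"yaw":0,"grip":0},{"travel":[0.12,0,-0.05],"yaw":0,"grip":0},{"travel":[0.12,0,-0.15],"yaw":0,"grip":0},{"travel":[0.12,0,-0.3],"yaw":0,"grip":0},{"travel":[0.12,0,-0.45],"yaw":0,"grip":0},{"travel":[0.12,0,-0.6],"yaw":0,"grip":0},{"travel":[0.12,0,-0.75],"yaw":0,"grip":0},{"travel":[0.12,0,-0.8],"yaw":0,"grip":0},{"travel":[0.12,0,-0.8],"yaw":0,"grip":0}]'
python3 -c "
from h import *
d=eyes.get_image('scene');cv2.imwrite('pics/s7.png',cv2.resize(d['img'][170:270,240:390],None,fx=5,fy=5,interpolation=2))"
```

```text
t: 14.77
position: [0.4875, 0.104, 0.2088]
orientation: [-0.491, 3.095, -0.001]
ft_force: [0.4, 0.1, 0.6]
opening: -0.0
gripper_force: 0.0
```

View pics/s7.png

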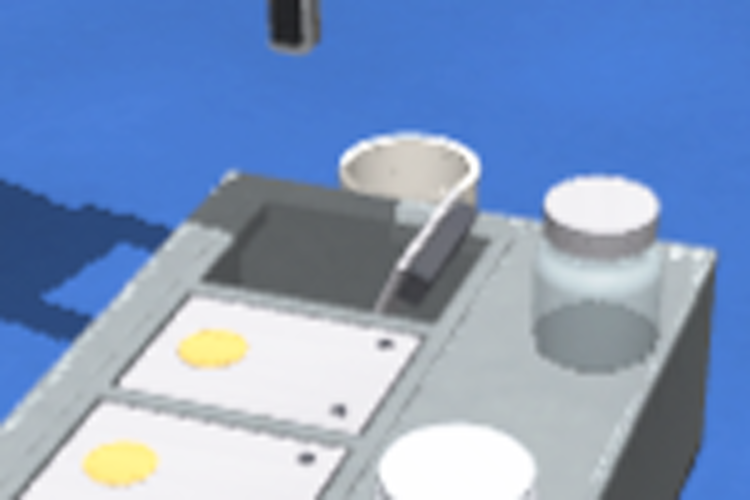

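The arm is clear. The tail stands up from the pivot end at (378,308), with its near top corner at (405,266) and its far top corner at (474,182). I'll check the angle.

```bash
python3 -c "
from h import *
d=eyes.get_image('scene')
ex=np.array([.951,.310]);ey=np.array([-.310,.951]);o=np.array([.4808,.1027])+.06*ex
for c,y in(((405,266),-.043),((474,182),.043),((378,308),-.043)):
    px=(240+c[0]/5,170+c[1]/5)
    a=ray(d,[px],.12)[0];b=ray(d,[px],.16)[0]
    f=lambda p:(p[:2]-o)@ey
    t=(y-f(a))/(f(b)-f(a));p=a+t*(b-a);x=(p[:2]-o)@ex;z=p[2]-.12
    print(x,z,np.degrees(np.arctan2(z,x)),np.hypot(x,z))
"
```

```text
0.017414191054508234 0.02807608630018693 58.19074382445736 0.03303816992538265
0.02373349118899684 0.031240378525784762 52.77585886086601 0.03923314739416791
0.0032947147074803003 0.001773706069649758 28.29575284533 0.0037418148304264594
```

The tail tip stands about 28 mm high on a 30 mm tail, so the flap is open about 60°, well past 45°.

```bash
python3 -c "
from cell import r
print(r.sign_off())"
```

```text
the job is handed in; nothing more can be done
None
```

The loose flap was the one at chest y = +150 mm (place_1); it is pushed open to about 60° by camera estimate and left standing, the arm is clear, nothing else was touched, and the job was handed in at about 15 s, with the verdict not shown.

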